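Fit the kiln controller's new relay

ROBOT

A 7-joint arm with a two-finger parallel gripper is mounted at the origin on the work surface. World frame = base frame: x ahead of the robot, y to its left, z up, the work surface at z = 0. Lengths are in m, angles in rad, forces in N, time in s.
With the tool pointing down it reaches from about 0.425 to 0.875 m from the base axis. Payload 8.4 kg.
Tool frame: the origin (TCP) lies at the very end of the fingers, on their centre line; the grasp point (between the pads) lies 19 mm behind it; z points along the fingers, y is the line along which they close (so a half turn about z gives the same grasp; the last joint's range is limited). The gripper opens to 85 mm and grips with 20 to 120 N. Pads are 22 mm wide; open, the fingers measure 114 mm over their backs; the gripper's body (76 mm by 85 mm) begins 54 mm behind the grasp point. The pads swing forward as they close: fully open they stand 13 mm farther back than shut.
Start: joints at [1.13, 0.333, 0.04, 1.465, -0.013, 1.343, -0.059], TCP at [0.218, -0.612, 0.231] pointing down, gripper open.
Joint ranges: [-2.58, 2.58], [-0.38, 2.09], [-1.3, 1.39], [0.25, 2.4], [-1.5, 4.64], [0.08, 2.09], [-2.65, 2.65]. Speed limits (rad/s): [2.22, 2.22, 2.79, 2.79, 3.14, 3.14, 3.14].

INTERFACE

Orientations are given as a rotation vector (axis times angle).
In Python, from workcell import * gives the robot as it stands.
- The arm moves only by the tool drive_tool, never from a script. Its argument "moves" is a list of rows, each a list of 2 entries, a list of its own where there are three numbers: the shift along the world's x, y, z each as a share of 0.06 m, from -1 to 1, then the turn about the world's z as a share of 0.15 rad, from -1 to 1. A call has 1 to 8 rows; each row shifts and turns the commanded pose from where the row before left it; what a row does not reach is not made up. A row lasts 1/8 s, in which the tool goes at most 62.5 mm and 10.7 degrees, less where a joint would pass 70% of its speed; a pose out of reach is approached as far as the arm can. A call with a number of a shift or a turn outside -1 to 1 is refused whole. A call with a gripper value outside its range is refused whole. "gripper" is the finger opening in mm, from 0 to 85.4, set as the call begins (left out, the last holds). The fingers move at their own pace and stop on an object; "force" is the grip in N (left out, the last holds). Time passes only in rows, so rows that do not move let the fingers close. It gives the time, the measured TCP pose, the force, the opening and the grip force at its end, in the units of the state.
- state(): the state, without advancing time (a new reading comes with each control period).
- read_camera(name): name is "scene" or "top" or "wrist"; returns (picture, depth): 384x512x3 uint8, blue, green, red; 384x512 float32, m along the optical axis (not along the pixel's ray), 0 where there is no reading.
- camera_params(name): a dict with "fov_y" (degrees; the focal length in pixels is half the picture's height over the tangent of half this angle, whatever the lens; pixels are square), "cx", "cy" (the principal point, pixels), "k1" (the pictures are not rectified: a ray, as slopes to the right and down, at radius r is drawn at 1 + k1 r^2 times it, then the intrinsics apply), "extrinsics" (4x4, takes a point from camera to world coordinates). Camera axes: x right, y down, z forward; pixel columns grow to the right and rows downward; lengths in m; the calibration is good to about 2 mm. A picture is of the moment at which its call begins: read the wrist's pose just before it. camera_params takes no time and is no camera call; for the wrist camera it gives the pose at the moment of the call.
- hand_in(): hands the job in; it is judged then, once.
The state is a dict: "time": time; "joint_pos": joint angles; "qd": joint speeds; "effort": joint torques, N m; "ee_pos": TCP position; "tcp_rot": TCP orientation; "ft_force": force on the tool from outside, world axes, zero at the start; "torque": the same for the moment, N m; "grip_width": finger opening in m; "finger_force": force on a finger pad.
Only numpy, scipy, OpenCV 4.12 (cv2) and the standard library are available. Lean on these libraries where they do the work, as an engineer would, in place of code of your own. Each camera call takes 0.05 s, during which the arm holds its last target. There are 200 camera calls.

TASK

The kiln controller lies open on the glazing bench. Take the orange dust cover off its relay socket and lay it flat, grip bar up, in the green tray; then plug the blue relay into the socket and push it fully home, straight and upright. Leave the old brown relay and everything else where it stands.

Things in the scene. Friction and masses are not known exactly. Their poses are not given: they have to be found in the camera images.
- chassis: Open kiln-controller chassis: fixed grey pan 150 (its x) x 280 (its y) mm with a 20 mm high rim; origin at the centre of its underside on the table, z up. A 35 mm wide aluminium rail runs along its y at x = 0. A white power module stands on the rail at y 100 to 134 mm, 67 mm high, a green terminal strip at y -134 to -108 mm, 28 mm high; the rest is free but for the socket.
- socket_zone (a point): Middle of the rail (chassis x = y = 0), 52 mm above the table, level with the socket's top. Axes as the chassis. The socket, a fixed black block 56 (x) x 64 (y) x 40 mm high, is square to the chassis and at x = 0, but clamped anywhere from y = -10 to +10 mm of this point; its true place is not measured: find it by touch (its ends lie 32 mm from its centre) or by eye.
- contacts_home (a point): Point on the chassis's middle, 28 mm above the table: height of the relay's underside when home. The hole in the socket's centre is 30.5 (x) x 38.5 (y) mm. 12 mm below its mouth a brass contact carrier stops the relay; it is stiff, starts to slide at about 8 N (some more when pushed fast), goes down 12 mm to a hard stop and stays there. So home is 24 mm deep.
- relay_new: The new relay: an upright block with a blue housing and black foot, 28 (its x) x 36 (its y) x 68 mm high, about 80 g, origin at the centre of its underside, z up. The lowest 5 mm taper inwards by 2 mm on every side. It goes into the socket with its x along the chassis's x, either way round (a half turn makes no difference).
- relay_old: The old burnt relay: same shape and size as the new one but with a brown housing; leave it alone. Origin at the centre of its underside.
- cover: Loose orange dust cover lying flat on the socket's top, hiding the hole: a plate 64 (its x) x 80 (its y) x 5 mm with an upright grip bar in its middle 12 (x) x 44 (y) mm, reaching 31 mm above the plate's underside; about 50 g. Origin at the centre of its underside. It lies roughly at the chassis's middle, whatever the place of the socket.
- tray: Fixed green open tray, outside 130 (its x) x 160 (its y) x 22 mm high, walls and floor 4 to 5 mm thick; origin at the centre of its underside, z up.
- tub_green: Lidded glaze tub, green, 95 mm across, 85 mm high, a bystander; origin under its centre.
- tub_rust: Lidded glaze tub, rust brown, 102 mm across, 75 mm high, a bystander; origin under its centre.
- mug: Terracotta mug, 80 mm across, 85 mm high, a bystander; origin under its centre.
- bowl: Pale bowl, 120 mm across, 50 mm high, a bystander; origin under its centre.
- brush: Glaze brush lying on the table, 200 mm long along its x, 20 mm thick, a bystander; origin at the middle of its underside.
- jar: Small blue glaze jar, 40 mm across, 50 mm high, a bystander; origin under its centre.
There are look-alikes about, which are no part of the job. Several things look just like the relay_new: the one meant starts nearest to the robot's base.

How it is judged:
On the way, in this order (a step that is already met when the one before it is completed fails the run):
1. the dust cover lies flat in the tray (x of cover in the frame of tray between -0.055 and 0.055 m and y of cover in the frame of tray between -0.07 and 0.07 m and z of cover in the frame of tray between 0 and 0.012 m and angle between cover's own z axis and vertical below 0.15 rad and linear speed of cover below 0.03 m/s and contact force between the fingers and cover below 0.3 N), for 0.2 s.
2. the blue relay is fully home in the socket (x of relay_new in the frame of chassis between -0.004 and 0.004 m and y of relay_new in the frame of chassis between -0.014 and 0.014 m and z of relay_new in the frame of chassis between 0.024 and 0.0315 m and angle between relay_new's own z axis and vertical below 0.06 rad and angle between the x axis of relay_new and the x axis of chassis, either way round below 0.09 rad and linear speed of relay_new below 0.02 m/s), for 0.2 s.
At the end, for the whole second after the job is handed in: The cover lies at rest, flat and grip bar up, on the tray's floor. The blue relay is in the socket, fully down (underside within 3.5 mm of home), upright within 0.06 rad, square to the chassis within 0.09 rad, at rest (all of step 2 and x of cover in the frame of tray between -0.055 and 0.055 m and y of cover in the frame of tray between -0.07 and 0.07 m and z of cover in the frame of tray between 0 and 0.012 m and angle between cover's own z axis and vertical below 0.15 rad and linear speed of cover below 0.03 m/s); the robot touches nothing.
It fails at once if a bystander (old relay, tubs, mug, bowl, brush, jar) is moved more than 25 mm (distance of any of relay_old, tub_green, tub_rust, mug, bowl, brush, jar from where it was at the start of the episode above 0.025 m).
It fails at once if the old relay, a tub, the mug, the bowl or the jar is tipped over (angle between any of relay_old, tub_green, tub_rust, mug, bowl, jar's own z axis and vertical above 0.5 rad).
It also fails if it takes over 58 s, if anything falls off the work surface, if the arm or the gripper's body presses on something with over 40 N, if the wrist force passes 120 N, or if a joint passes its speed limit or range.

## Working session

There is one attempt and no reset: what is moved stays moved. The work goes in short steps, Python scripts to look and compute and a tool call to move; the robot and the scene stay as the last step left them, time stands still between calls to the robot, and variables do not carry over. Pictures are saved under pics/ and viewed, at most 10 in all, crops included, and the job is handed in when it is done.

Besides the shell and the picture viewer there is one more tool, called as name([rows], argument=value, ...), one row to a line, values as JSON. drive_tool: Moves the arm, as the interface text tells. Its arguments: {"type":"object","properties":{"moves":{"type":"array","items":{"type":"array"}},"gripper":{"type":"number"},"force":{"type":"number"}},"required":["moves"]}

```bash
mkdir -p pics; ls
cat > h.py <<'E'
from workcell import *
import numpy as np, cv2
def shot(n):
    p=camera_params(n); b,d=read_camera(n); return b,d,p
def rays(p,uv,shape=(384,512)):
    f=shape[0]/2/np.tan(np.radians(p["fov_y"])/2)
    k=np.array([[f,0,p["cx"]],[0,f,p["cy"]],[0,0,1.]])
    s=cv2.undistortPoints(np.asarray(uv,float).reshape(-1,1,2),k,np.array([p["k1"],0,0,0,0.]))[:,0]
    return np.c_[s,np.ones(len(s))]
def cast(p,uv,z):
    E=np.array(p["extrinsics"]); d=rays(p,uv)@E[:3,:3].T; o=E[:3,3]
    return o+d*((z-o[2])/d[:,2])[:,None]
def deproj(p,uv,depth):
    E=np.array(p["extrinsics"]); uv=np.asarray(uv,int).reshape(-1,2)
    return (rays(p,uv)*depth[uv[:,1],uv[:,0]][:,None])@E[:3,:3].T+E[:3,3]
E
python3 - <<'E'
from h import *
import pickle
s=state(); print(s)
D={}
for n in("top","scene"):
    b,d,p=shot(n); D[n]=(b,d,p); cv2.imwrite(f"pics/{n}0.png",cv2.resize(b,(800,600))); print(n,p)
pickle.dump(D,open("d0.pkl","wb"))
E
```

```text
pics
{'time': 0.0, 'joint_pos': array([ 1.12983966,  0.33388871,  0.03989466,  1.46628417, -0.01337862,
        1.34327141, -0.0584794 ]), 'qd': array([ 0.00036791, -0.00028963,  0.0018085 , -0.00164917,  0.00090006,
        0.00024084, -0.00187373]), 'effort': array([-4.96026514e-04, -6.58559203e+01,  1.36489592e+00, -4.05562520e+01,
        1.66500517e-02,  1.26446222e-02,  1.59193917e-05]), 'ee_pos': array([ 0.21764546, -0.61200039,  0.23042958]), 'tcp_rot': array([-3.09432899e+00, -5.33942459e-01,  6.30328533e-04]), 'ft_force': array([-0.05435249,  0.63884522,  0.20333001]), 'torque': array([-0.00234465,  0.02244738, -0.00472663]), 'finger_force': 0.0, 'grip_width': 0.08516619480519019}
top {'fov_y': 48.32969395413164, 'cx': 258.92039461955136, 'cy': 195.40745404648663, 'k1': -0.1350310252149525, 'extrinsics': array([[-0.0284092 , -0.98352566,  0.17852225,  0.32644814],
       [-0.99950052,  0.03042303,  0.00855251,  0.00259989],
       [-0.0138428 , -0.17819011, -0.98389871,  1.37210327],
       [ 0.        ,  0.        ,  0.        ,  1.        ]])}
scene {'fov_y': 57.4209852820632, 'cx': 264.64618926762523, 'cy': 191.24696565984453, 'k1': -0.03707346422194016, 'extrinsics': array([[ 0.71654161,  0.55562677, -0.42171911,  0.96479398],
       [ 0.6975407 , -0.56879956,  0.43577981, -0.46534048],
       [ 0.00225729, -0.60642061, -0.79514084,  0.8645794 ],
       [ 0.        ,  0.        ,  0.        ,  1.        ]])}
```

View pics/top0.png

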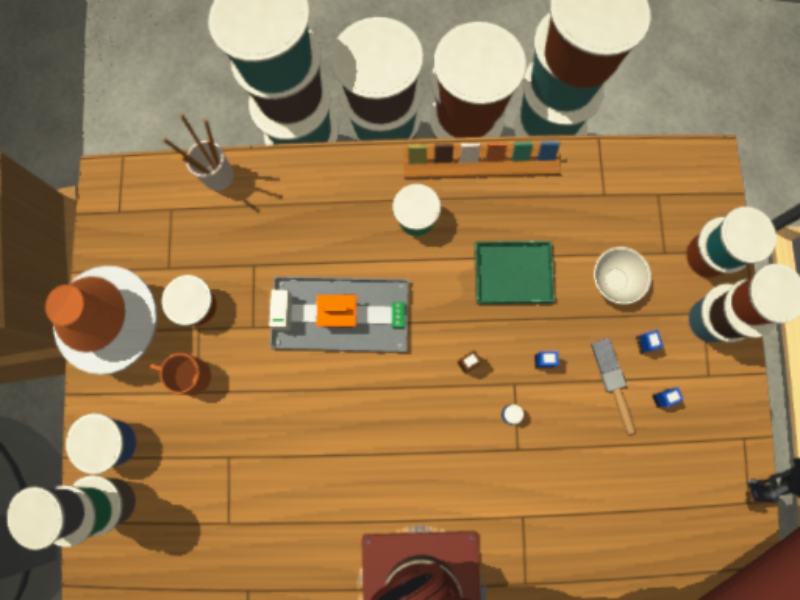

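View pics/scene0.png

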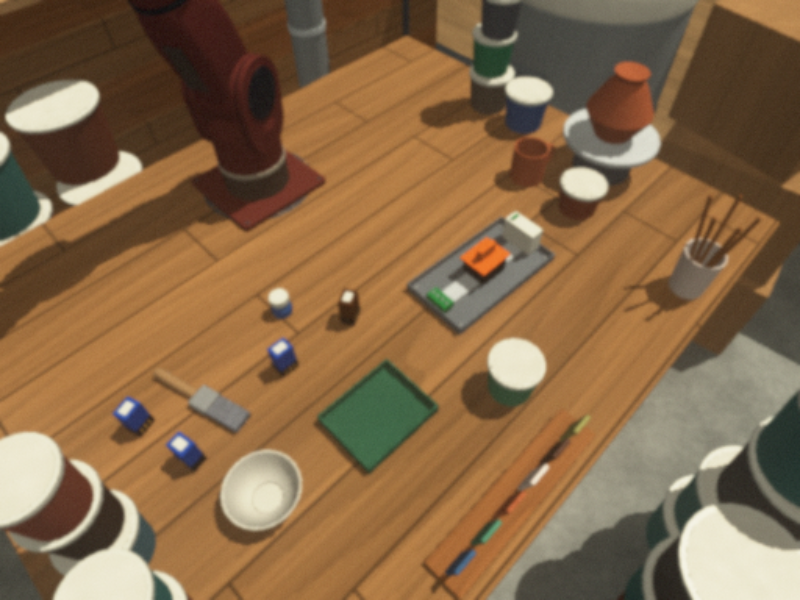

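The top view (800x600) shows the orange cover on the chassis at (337,311) and the tray at (515,272). Three blue relays could be the one meant: (547,359), (651,341) and (669,398). The other look-alikes are the blue jar at (513,414) and the brown relay at (470,361). I'll measure all of them and pick the blue relay nearest the base.

```bash
cat > m.py <<'E'
from h import *
import pickle
D=pickle.load(open("d0.pkl","rb"))
b,d,p=D["top"]; hsv=cv2.cvtColor(b,cv2.COLOR_BGR2HSV)
def blobs(hsv,lo,hi,amin=40):
    m=cv2.inRange(hsv,lo,hi); cs,_=cv2.findContours(m,cv2.RETR_EXTERNAL,cv2.CHAIN_APPROX_NONE)
    return [c for c in cs if cv2.contourArea(c)>=amin]
def rect(name,c,z,p=p):
    w=cast(p,c[:,0,:],z)[:,:2]; (cx,cy),(a,bb),an=cv2.minAreaRect((w*1000).astype(np.float32))
    print(name,"px",c[:,0].mean(0).round(),"c",(round(cx),round(cy)),"size",round(a),round(bb),"ang",round(an,1),"r",round(np.hypot(cx,cy)))
if __name__=="__main__":
    for c in blobs(hsv,(105,120,40),(130,255,255)): rect("blue",c,.068)
    for c in blobs(hsv,(5,200,180),(14,255,255)): rect("orange",c,.057)
    for c in blobs(hsv,(55,80,30),(85,255,255),400): rect("green",c,.022)
    for c in blobs(hsv,(0,0,50),(180,70,130),1500): rect("grey",c,.02)
    # white labels near relays
    for c in blobs(hsv,(0,0,190),(180,70,255),20): rect("white",c,.068)
    for n,u in dict(relay=(350,230),r2=(417,218),r3=(428,255),old=(301,231),jar=(328,265),cover=(215,200),tray=(330,175),tubg=(267,133),pm=(178,196),term=(256,202),bowl=(398,177)).items():
        print(n,deproj(p,[u],d).round(3))
E
python3 m.py
```

```text
blue px [428. 254.] c (362, -500) size 29 50 ang 19.6 r 617
blue px [350. 230.] c (448, -262) size 44 28 ang 88.0 r 519
blue px [417. 218.] c (477, -472) size 35 42 ang 9.4 r 671
green px [329. 174.] c (635, -215) size 160 127 ang 88.4 r 671
green px [358.  56.] c (1050, -341) size 154 89 ang 61.4 r 1104
green px [178.  42.] c (1127, 283) size 114 176 ang 21.0 r 1161
grey px [ 23. 316.] c (208, 788) size 461 196 ang 7.2 r 815
grey px [29. 51.] c (1126, 872) size 528 267 ang 1.7 r 1424
white px [ 40. 347.] c (106, 709) size 12 31 ang 1.8 r 716
white px [ 22. 331.] c (154, 770) size 119 120 ang 1.2 r 785
white px [ 61. 309.] c (227, 637) size 91 26 ang 80.8 r 676
white px [ 59. 283.] c (304, 644) size 115 117 ang 43.3 r 712
white px [328. 265.] c (344, -190) size 34 33 ang 87.9 r 393
white px [430. 254.] c (365, -510) size 17 22 ang 18.1 r 627
white px [301. 230.] c (451, -111) size 16 22 ang 31.7 r 464
white px [351. 229.] c (451, -267) size 22 15 ang 88.0 r 524
white px [418. 217.] c (479, -480) size 23 17 ang 14.0 r 679
white px [ 60. 229.] c (477, 652) size 193 63 ang 76.2 r 808
wh
[... 727 characters left out ...]
 1010
white px [157.  53.] c (1067, 348) size 111 20 ang 41.8 r 1122
white px [309.  40.] c (1098, -163) size 198 200 ang 31.6 r 1110
white px [243.  36.] c (1120, 45) size 199 170 ang 14.2 r 1121
white px [347.  26.] c (1147, -303) size 30 143 ang 83.3 r 1186
white px [385.  13.] c (1181, -444) size 138 228 ang 0.6 r 1262
white px [165.  15.] c (1200, 327) size 228 150 ang 85.8 r 1244
relay [[ 0.447 -0.262  0.07 ]]
r2 [[ 0.476 -0.476  0.068]]
r3 [[ 0.36 -0.5   0.07]]
old [[ 0.448 -0.111  0.073]]
jar [[ 0.343 -0.191  0.052]]
cover [[0.555 0.152 0.057]]
tray [[ 0.636 -0.221  0.003]]
tubg [[ 0.759 -0.017  0.083]]
pm [[0.569 0.266 0.069]]
term [[0.549 0.024 0.03 ]]
bowl [[ 0.621 -0.446  0.01 ]]
```

Run:
```python
from h import *
import pickle
D=pickle.load(open("d0.pkl","rb")); b=D["top"][0]
a=cv2.resize(b[190:290,280:450],None,fx=4.6,fy=4.6,interpolation=cv2.INTER_CUBIC)
cv2.imwrite("pics/crop1.png",a)
```

```text
(no output)
```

View pics/crop1.png

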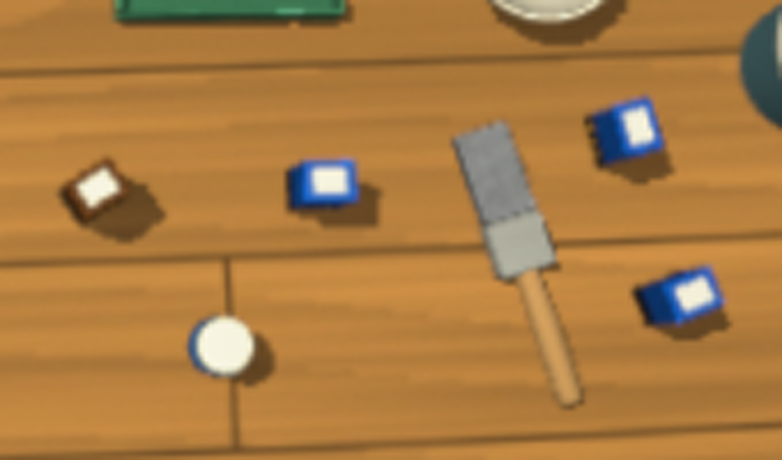

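The crop shows the blue relay at (330,181), standing upright at about (0.451, -0.267). It is the nearest to the base of the three: r = 0.52, against 0.62 and 0.67. Next I measure the chassis and cover.

Run:
```python
from m import *
v,u=np.mgrid[150:240,150:290]; uv=np.c_[u.ravel(),v.ravel()]
P=deproj(p,uv,d); H=hsv[uv[:,1],uv[:,0]]
print("cover px",hsv[200,215],hsv[190,205],"pan",hsv[185,240],hsv[220,200], hsv[181,180])
def mr(n,sel):
    (cx,cy),(a,b2),an=cv2.minAreaRect((P[sel][:,:2]*1000).astype(np.float32)); print(n,sel.sum(),round(cx,1),round(cy,1),round(a),round(b2),round(an,1),P[sel].mean(0).round(3))
o=(H[:,0]<20)&(H[:,1]>200)&(H[:,2]>120)&(P[:,2]>.04)
mr("plate",o&(P[:,2]<.064)); mr("bar",o&(P[:,2]>.075)); mr("orange",o)
g=(H[:,1]<80)&(P[:,2]<.03)
m=np.zeros((384,512),np.uint8); m[uv[g][:,1],uv[g][:,0]]=255
m=cv2.morphologyEx(m,cv2.MORPH_OPEN,np.ones((3,3)))
cs,_=cv2.findContours(m,cv2.RETR_EXTERNAL,cv2.CHAIN_APPROX_NONE); c=max(cs,key=cv2.contourArea); rect("pan",c,.02)
w=(H[:,1]<70)&(H[:,2]>170)&(P[:,2]>.06); mr("module",w)
gt=(H[:,0]>40)&(H[:,0]<90)&(H[:,1]>80)&(P[:,2]>.022); mr("term",gt)
```

```text
cover px [ 14 255 139] [ 16 255 250] pan [ 38  14 144] [ 41  14 143] [ 30  23 174]
plate 425 559.8 151.9 76 62 88.7 [0.559 0.151 0.057]
bar 63 454.9 74.6 292 37 36.4 [0.553 0.147 0.123]
orange 495 454.1 106.3 316 91 22.9 [0.558 0.151 0.066]
pan px [217. 201.] c (560, 150) size 281 151 ang 86.7 r 579
module 232 447.7 159.3 390 70 42.2 [0.567 0.266 0.073]
term 111 507.9 81.9 350 186 51.6 [0.551 0.052 0.044]
```

The pan measures 281x151 mm at (0.560, 0.150), yaw about -3.3°. The cover is at (0.560, 0.152), yaw about -1.3°, and the tray at (0.635, -0.215). All sizes match the description, so I move over the cover.

drive_tool([
  [[0.5,0.8,0.1],0.5],
  [[0.5,0.8,0.1],0.5],
  [[0.5,0.8,0],0.5],
  [[0.5,0.8,0],0.5],
  [[0.5,0.8,0],0.5],
  [[0.5,0.8,0],0.5],
  [[0.5,0.8,0],0.5],
  [[0.5,0.8,0],0.5],
], gripper=85)

```text
time: 1.1
ee_pos: [0.4584, -0.2267, 0.2432]
tcp_rot: [-2.798, -1.429, 0.0]
ft_force: [1.0, -0.4, 0.2]
grip_width: 0.0854
finger_force: 0.0
```

drive_tool([
  [[0.21,0.8,0],0.5],
  [[0.21,0.8,0],0.5],
  [[0.21,0.8,0],0.5],
  [[0.21,0.8,0],0.5],
  [[0.21,0.8,0],0.5],
  [[0.21,0.8,0],0.5],
  [[0.21,0.8,0],0.5],
  [[0,0,0],0.5],
])

```text
time: 2.1
ee_pos: [0.5456, 0.1125, 0.243]
tcp_rot: [-2.242, -2.198, -0.001]
ft_force: [-0.1, -0.7, -0.2]
grip_width: 0.0849
finger_force: 0.0
```

Run:
```python
from h import *
import pickle
print(state()["ee_pos"],state()["tcp_rot"])
b,d,p=shot("wrist"); pickle.dump((b,d,p),open("w1.pkl","wb")); cv2.imwrite("pics/w1.png",cv2.resize(b,(800,600))); print(p)
```

```text
[0.54560855 0.11247418 0.24296425] [-2.24202490e+00 -2.19758276e+00 -1.49793076e-03]
{'fov_y': 69.64922362637157, 'cx': 253.54160923753915, 'cy': 192.7669993480025, 'k1': -0.04453882642350132, 'extrinsics': array([[ 9.99784216e-01, -1.97848876e-02, -6.33088392e-03,
         5.46298332e-01],
       [-2.07721276e-02, -9.49222151e-01, -3.13920097e-01,
         1.93543581e-01],
       [ 2.01458596e-04,  3.13983864e-01, -9.49428298e-01,
         3.85828244e-01],
       [ 0.00000000e+00,  0.00000000e+00,  0.00000000e+00,
         1.00000000e+00]])}
```

View pics/w1.png

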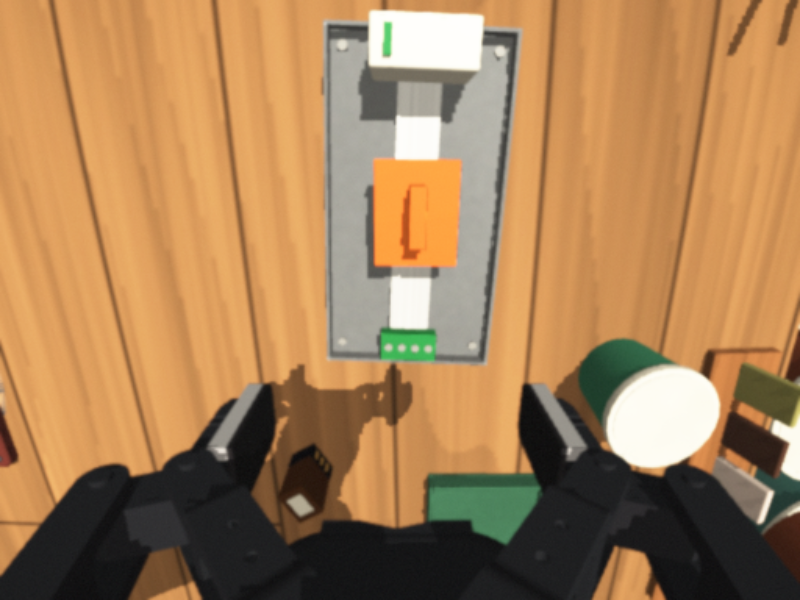

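The wrist view shows the pan (325–520, 20–362), the cover plate (374–461, 158–266) with its bar at (418,217), and the tray at the bottom. I measure them here.

```bash
cat > wm.py <<'E'
from m import *
def pan(b,p):
    hsv=cv2.cvtColor(b,cv2.COLOR_BGR2HSV)
    m=cv2.inRange(hsv,(0,0,60),(180,80,190)); m[250:]=0
    m=cv2.morphologyEx(m,cv2.MORPH_OPEN,np.ones((3,3)))
    c=max(cv2.findContours(m,cv2.RETR_EXTERNAL,cv2.CHAIN_APPROX_NONE)[0],key=cv2.contourArea); rect("pan",c,.02,p); return c
E
python3 - <<'E'
from wm import *
b,d,p=pickle.load(open("w1.pkl","rb")); hsv=cv2.cvtColor(b,cv2.COLOR_BGR2HSV)
c=pan(b,p)
for l in np.array([[329,22],[520,31],[486,362],[328,360]])/1.5625: print(cast(p,[l],.02).round(4))
for c in blobs(hsv,(5,180,100),(20,255,255),500): rect("plate",c,.057,p)
# bar top: corners by eye 410..427 x 184..250
for l in np.array([[410,185],[427,185],[410,250],[427,250]])/1.5625: print("bar",cast(p,[l],.083).round(4))
# bar via depth
v,u=np.mgrid[90:180,230:300]; uv=np.c_[u.ravel(),v.ravel()]; P=deproj(p,uv,d)
s=(P[:,2]>.076)&(P[:,2]<.09); (x,y),(w,h),a=cv2.minAreaRect((P[s][:,:2]*1000).astype(np.float32)); print("bar",s.sum(),x,y,w,h,a,np.median(P[s],0))
E
```

```text
pan px [264. 122.] c (560, 152) size 279 150 ang 86.7 r 580
[[0.4982 0.2937 0.02  ]]
[[0.6417 0.2852 0.02  ]]
[[0.627  0.0106 0.02  ]]
[[0.4788 0.0159 0.02  ]]
plate px [265. 136.] c (560, 154) size 77 63 ang 88.8 r 580
bar [[0.5554 0.1766 0.083 ]]
bar [[0.567  0.1763 0.083 ]]
bar [[0.5549 0.1316 0.083 ]]
bar [[0.567  0.1314 0.083 ]]
bar 439 560.2774047851562 153.95443725585938 42.87478256225586 12.01795482635498 87.97246551513672 [0.56016827 0.15464847 0.082954  ]
```

drive_tool([
  [[0.24,0.69,0],0],
  [[0,0,-0.6],0],
  [[0,0,-0.6],0],
  [[0,0,-0.6],0],
  [[0,0,-0.6],0],
  [[0,0,-0.4],0],
  [[0,0,-0.23],0],
  [[0,0,0],0],
])

```text
time: 3.15
ee_pos: [0.56, 0.1485, 0.0609]
tcp_rot: [-2.254, -2.187, 0.002]
ft_force: [-0.1, 0.3, 0.6]
grip_width: 0.0846
finger_force: 0.0
```

drive_tool([
  [[0,0,0],0],
  [[0,0,0],0],
  [[0,0,0],0],
  [[0,0,0],0],
  [[0,0,0],0],
  [[0,0,0],0],
], gripper=5, force=40)

```text
time: 3.9
ee_pos: [0.5607, 0.1491, 0.0619]
tcp_rot: [2.253, 2.189, 0.001]
ft_force: [-1.5, -0.6, 4.7]
grip_width: 0.0112
finger_force: 39.8
```

drive_tool([
  [[0,0,0.3],0],
  [[0,0,0.6],0],
  [[0,0,0.6],0],
  [[0.1,-0.4,0.2],0],
  [[0.2,-0.7,0],0],
  [[0.2,-0.7,0],0],
  [[0.2,-0.7,0],0],
  [[0.2,-0.7,0],0],
])

```text
time: 4.9
ee_pos: [0.6147, -0.0442, 0.1646]
tcp_rot: [2.253, 2.189, 0.001]
ft_force: [0.8, 0.6, -0.7]
grip_width: 0.0114
finger_force: 39.1
```

drive_tool([
  [[0.2,-0.7,0],0],
  [[0.15,-0.7,0],0],
  [[0,-0.7,0],0],
  [[0,-0.5,0],0],
  [[0,-0.27,0],0],
  [[0,0,0],0],
])

```text
time: 5.65
ee_pos: [0.6353, -0.2159, 0.1638]
tcp_rot: [-2.255, -2.187, -0.0]
ft_force: [-0.1, 0.6, -1.0]
grip_width: 0.0115
finger_force: 39.1
```

drive_tool([
  [[0,0,-0.6],0],
  [[0,0,-0.6],0],
  [[0,0,-0.6],0],
  [[0,0,-0.4],0],
  [[0,0,-0.2],0],
  [[0,0,-0.05],0],
  [[0,0,0],0],
])

```text
time: 6.52
ee_pos: [0.6361, -0.2148, 0.0175]
tcp_rot: [2.252, 2.189, 0.001]
ft_force: [0.6, -1.0, -1.3]
grip_width: 0.0109
finger_force: 39.1
```

drive_tool([
  [[0,0,-0.03],0],
  [[0,0,0],0],
])

```text
time: 6.78
ee_pos: [0.6357, -0.2153, 0.0152]
tcp_rot: [2.253, 2.188, 0.0]
ft_force: [-0.8, -0.2, -0.1]
grip_width: 0.0109
finger_force: 39.1
```

drive_tool([
  [[0,0,0],0],
  [[0,0,0],0],
  [[0,0,0],0],
  [[0,0,0.5],0],
  [[0,0,0.8],0],
  [[0,0,0.8],0],
  [[0,0,0.8],0],
], gripper=38)

```text
time: 7.65
ee_pos: [0.6353, -0.2151, 0.1904]
tcp_rot: [2.253, 2.189, 0.0]
ft_force: [0.7, -0.9, -0.1]
grip_width: 0.038
finger_force: 0.0
```

drive_tool([
  [[-0.6,-0.25,0.3],0],
  [[-0.7,-0.3,0.3],0],
  [[-0.7,-0.4,0.2],0],
  [[-0.7,-0.4,0],0],
  [[-0.35,-0.2,0],0],
  [[0,0,0],0],
], gripper=85)

```text
time: 8.4
ee_pos: [0.4508, -0.3098, 0.2371]
tcp_rot: [2.257, 2.184, -0.002]
ft_force: [-0.2, -0.0, -0.1]
grip_width: 0.0849
finger_force: 0.0
```

Run:
```python
from wm import *
print(state()["ee_pos"],state()["tcp_rot"])
b,d,p=shot("wrist"); t=shot("top"); pickle.dump((b,d,p,t),open("w2.pkl","wb")); cv2.imwrite("pics/w2.png",np.hstack([cv2.resize(b,(400,300)),cv2.resize(t[0][100:300,150:417],(400,300))]))
hsv=cv2.cvtColor(b,cv2.COLOR_BGR2HSV)
for c in blobs(hsv,(105,120,40),(130,255,255),100): rect("blue",c,.068,p)
for c in blobs(hsv,(0,0,190),(180,70,255),60): rect("white",c,.068,p)
for c in blobs(hsv,(5,180,100),(20,255,255),300): rect("cover",c,.009,p)
hsv=cv2.cvtColor(t[0],cv2.COLOR_BGR2HSV)
for c in blobs(hsv,(5,200,100),(20,255,255),300): rect("cover",c,.009,t[2])
print(deproj(t[2],[[329,175]],t[1]))
```

```text
[ 0.4507812  -0.30976008  0.23706219] [ 2.25686030e+00  2.18449006e+00 -1.65959688e-03]
blue px [200. 302.] c (368, -491) size 73 39 ang 76.0 r 613
blue px [277. 284.] c (475, -463) size 35 56 ang 11.4 r 664
blue px [251. 134.] c (449, -263) size 36 26 ang 88.1 r 521
blue px [174.  76.] c (370, -200) size 30 13 ang 74.9 r 420
white px [401. 368.] c (671, -630) size 60 31 ang 8.3 r 920
white px [278. 294.] c (478, -480) size 23 18 ang 11.6 r 677
white px [225. 231.] c (412, -382) size 33 34 ang 15.7 r 561
white px [382. 245.] c (617, -409) size 82 113 ang 46.3 r 740
white px [252. 135.] c (449, -265) size 22 17 ang 88.1 r 521
white px [155.  71.] c (350, -194) size 34 34 ang 81.5 r 400
cover px [395.  81.] c (634, -211) size 80 65 ang 88.7 r 668
cover px [327. 175.] c (635, -211) size 80 60 ang 88.3 r 669
[[ 0.63009506 -0.21350053  0.02849911]]
```

View pics/w2.png

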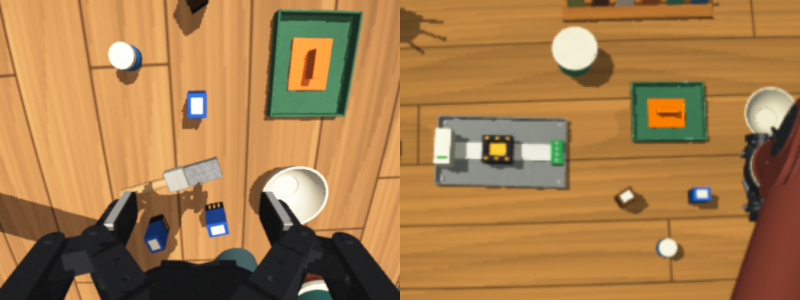

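The cover lies flat in the tray (top view about (665,112)), and the socket is exposed at (497,149). The blue relay's top is at (0.449, -0.264), yaw -1.9°, which matches the fingers, so I descend to it.

drive_tool([
  [[-0.03,0.5,0],0],
  [[0,0.26,-0.5],0],
  [[0,0,-0.6],0],
  [[0,0,-0.6],0],
  [[0,0,-0.6],0],
  [[0,0,-0.6],0],
  [[0,0,-0.45],0],
  [[0,0,0],0],
])

```text
time: 9.5
ee_pos: [0.4503, -0.2606, 0.0339]
tcp_rot: [-2.248, -2.189, -0.0]
ft_force: [-0.2, 0.1, 0.8]
grip_width: 0.0851
finger_force: 0.0
```

drive_tool([
  [[0,0,0],0],
  [[0,0,0],0],
  [[0,0,0],0],
  [[0,0,0],0],
  [[0,0,0],0],
  [[0,0,0],0],
], gripper=20, force=60)

```text
time: 10.25
ee_pos: [0.4512, -0.2629, 0.0366]
tcp_rot: [2.253, 2.188, 0.0]
ft_force: [-0.6, 0.9, 6.5]
grip_width: 0.0272
finger_force: 59.0
```

Run:
```python
from wm import *
t=pickle.load(open("w2.pkl","rb"))[3]; b,d,p=t; hsv=cv2.cvtColor(b,cv2.COLOR_BGR2HSV)
g=b[180:220,190:245]
m=cv2.inRange(hsv,(0,0,0),(180,255,75)); r=np.zeros_like(m); r[178:222,190:240]=m[178:222,190:240]
c=max(cv2.findContours(r,cv2.RETR_EXTERNAL,cv2.CHAIN_APPROX_NONE)[0],key=cv2.contourArea); rect("dark",c,.052,p)
m=cv2.inRange(hsv,(18,120,110),(35,255,255)); r[:]=0; r[178:222,190:240]=m[178:222,190:240]
for c in cv2.findContours(r,cv2.RETR_EXTERNAL,cv2.CHAIN_APPROX_NONE)[0]:
    if len(c)>8: rect("brass",c,.040,p)
```

```text
dark px [215. 200.] c (556, 151) size 66 64 ang 89.1 r 576
brass px [216. 200.] c (556, 152) size 42 35 ang 88.3 r 576
```

drive_tool([
  [[0,0,0.3],0],
  [[0,0,0.8],0],
  [[0,0,0.8],0],
  [[0.1,0.3,0.8],0],
  [[0.3,0.7,0.6],0],
  [[0.3,0.7,0],-0.1],
  [[0.3,0.7,0],-0.1],
  [[0.3,0.7,0],0],
])

```text
time: 11.25
ee_pos: [0.5289, -0.0752, 0.235]
tcp_rot: [2.286, 2.154, 0.0]
ft_force: [0.8, 0.3, -0.7]
grip_width: 0.0271
finger_force: 59.2
```

drive_tool([
  [[0.3,0.7,0],0],
  [[0.2,0.7,0],0],
  [[0,0.7,0],0],
  [[0,0.6,0],0],
  [[0,0.3,0],0],
  [[0,0,0],0],
  [[0,0,0],0],
])

```text
time: 12.12
ee_pos: [0.5589, 0.1014, 0.2338]
tcp_rot: [2.288, 2.152, -0.001]
ft_force: [0.6, 0.5, -1.7]
grip_width: 0.027
finger_force: 59.3
```

Run:
```python
from wm import *
print(state()["ee_pos"],state()["tcp_rot"],state()["grip_width"])
b,d,p=shot("wrist"); pickle.dump((b,d,p),open("w3.pkl","wb")); cv2.imwrite("pics/w3.png",cv2.resize(b,(800,600)))
pan(b,p)
hsv=cv2.cvtColor(b,cv2.COLOR_BGR2HSV)
```

```text
[0.55891821 0.10141814 0.23375023] [ 2.28782357e+00  2.15211957e+00 -1.12569629e-03] 0.027002700005703904
pan px [253. 104.] c (560, 152) size 280 150 ang 86.7 r 581
```

View pics/w3.png

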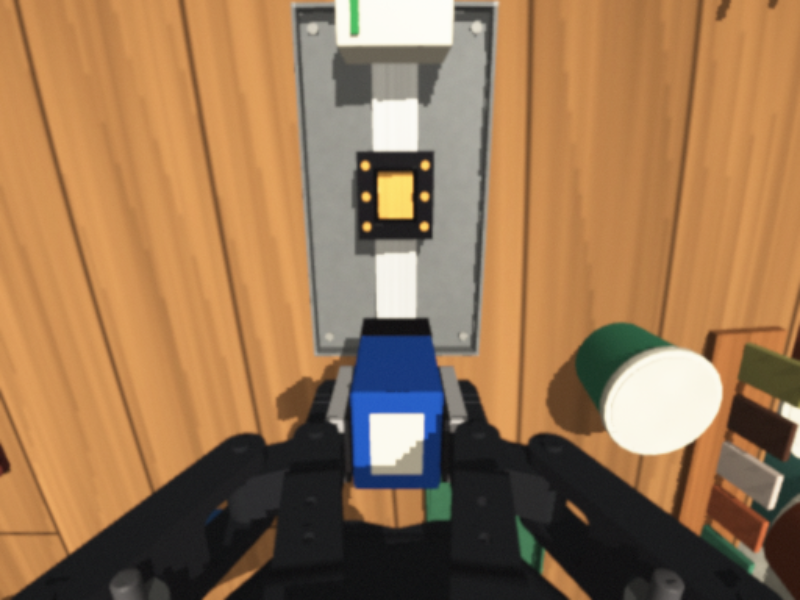

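The wrist view shows the socket at (357–433, 152–238) with its brass hole at (395,195) and six gold screws. The relay hangs straight, label at (397,443). I compute the socket's place and the relay's offset in the hand.

```bash
cat > soc.py <<'E'
from wm import *
def run(b,p,tcp,yc=(75,165),xc=(215,290)):
    hsv=cv2.cvtColor(b,cv2.COLOR_BGR2HSV)
    def big(lo,hi,y,x):
        m=cv2.inRange(hsv,lo,hi); r=np.zeros_like(m); r[y[0]:y[1],x[0]:x[1]]=m[y[0]:y[1],x[0]:x[1]]
        return [c for c in cv2.findContours(r,cv2.RETR_EXTERNAL,cv2.CHAIN_APPROX_NONE)[0] if len(c)>3]
    G=sorted(big((8,90,90),(35,255,255),yc,xc),key=cv2.contourArea)
    if G: rect("brass z.04",G[-1],.04,p)
    C=[c[:,0].mean(0) for c in G[:-1]]
    print("screws",np.round(C,1).tolist()); W=cast(p,C,.052); print(W.round(4).tolist(),"mean",W.mean(0).round(4))
    D=max(big((0,0,0),(180,255,70),yc,xc),key=cv2.contourArea); rect("socket z.052",D,.052,p)
    L=big((0,0,150),(180,80,255),(255,310),(225,285))
    if L: rect("label",max(L,key=cv2.contourArea),tcp[2]+.032,p)
    B=big((105,120,30),(130,255,255),(205,320),(215,290))
    print("blue bbox",cv2.boundingRect(max(B,key=cv2.contourArea)))
E
python3 - <<'E'
from soc import *
b,d,p=pickle.load(open("w3.pkl","rb")); tcp=[.5589,.1014,.2338]
run(b,p,tcp)
for u in [(363,319),(430,319)]: print("foot edge",cast(p,[np.array(u)/1.5625],tcp[2]-.0345).round(4))
for u in [(352,404),(441,404),(354,487),(440,487)]: print("top",cast(p,[np.array(u)/1.5625],tcp[2]+.033).round(4))
for u in [(380,350),(397,390),(397,440),(397,475)]: print("depth",deproj(p,[np.array(u)/1.5625],d).round(4))
E
```

```text
brass z.04 px [253. 125.] c (560, 155) size 35 28 ang 86.4 r 581
screws [[234.4, 144.8], [271.0, 144.4], [233.3, 105.7], [271.4, 125.1], [271.8, 105.3], [234.0, 125.5]]
[[0.5376, 0.1352, 0.052], [0.5806, 0.1329, 0.052], [0.54, 0.1791, 0.052], [0.582, 0.1551, 0.052], [0.5833, 0.1769, 0.052], [0.5391, 0.1573, 0.052]] mean [0.5604 0.1561 0.052 ]
socket z.052 px [252. 125.] c (559, 156) size 64 56 ang 87.8 r 581
label px [254. 283.] c (558, 100) size 22 17 ang 86.4 r 567
blue bbox (223, 214, 62, 99)
foot edge [[0.5443 0.1164 0.1993]]
foot edge [[0.5737 0.1146 0.1993]]
top [[0.5459 0.1155 0.2668]]
top [[0.5718 0.1138 0.2668]]
top [[0.5435 0.0853 0.2668]]
top [[0.5707 0.0836 0.2668]]
depth [[0.5531 0.1179 0.2358]]
depth [[0.5591 0.1172 0.2626]]
depth [[0.5581 0.1016 0.2656]]
depth [[0.5573 0.088  0.2654]]
```

drive_tool([
  [[0.03,0.5,0],0],
  [[0,0.44,0],0],
  [[0,0,-0.6],0],
  [[0,0,-0.6],0],
  [[0,0,-0.6],0],
  [[0,0,-0.4],0],
  [[0,0,0],0],
  [[0,0,0],0],
])

```text
time: 13.18
ee_pos: [0.5613, 0.1593, 0.1028]
tcp_rot: [2.287, 2.153, 0.002]
ft_force: [-0.1, -0.3, 0.0]
grip_width: 0.027
finger_force: 59.3
```

Run:
```python
from wm import *
for i in range(3): print(state()["ee_pos"].round(4),state()["ft_force"].round(1)); b,d,p=shot("wrist")
t=shot("scene")
pickle.dump((b,d,p,t),open("w4.pkl","wb"))
s=t[0]; cr=s[120:220,240:373]
cv2.imwrite("pics/w4.png",np.hstack([cv2.resize(b[100:340,150:350],(400,480)),cv2.resize(cr,(400,300*480//480)) if 0 else cv2.resize(cr,(400,480))]))
```

```text
[0.5613 0.1593 0.1028] [-0.1 -0.3  0. ]
[0.5614 0.1596 0.1031] [-0.6  0.2 -0.7]
[0.5614 0.1597 0.1031] [ 1.   0.3 -1. ]
```

View pics/w4.png

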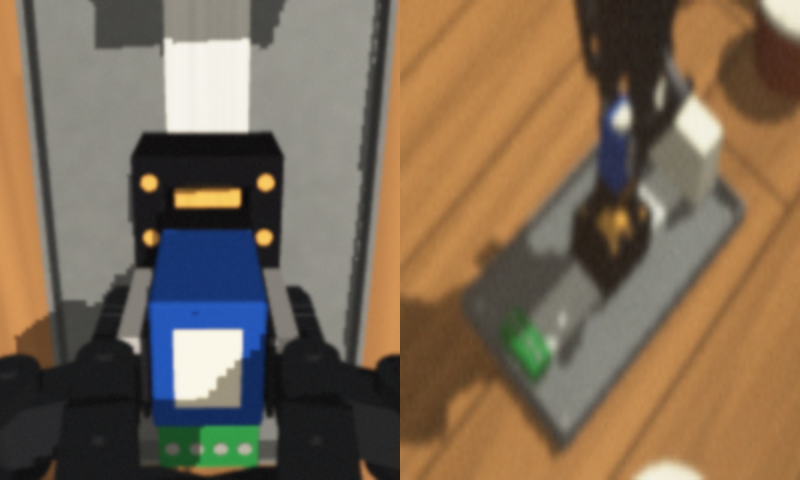

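Relay above the socket, lined up sideways (foot about x 208 in the crop, screws 149/265). I measure the remaining offset.

Run:
```python
from soc import *
b,d,p,t=pickle.load(open("w4.pkl","rb"))
f=lambda u,z: cast(p,[np.array([150+u[0]/2,100+u[1]/2])],z)[0].round(4)
S=[f(u,.052) for u in[(149,183),(265,183),(150,238),(264,238)]]; print(S)
print("label",f((208,368),.135)); print("front",f((152,302),.135),f((267,302),.135))
for u in[(208,270),(208,290),(208,320),(208,400)]: print(deproj(p,[(150+u[0]//2,100+u[1]//2)],d).round(4))
hsv=cv2.cvtColor(b,cv2.COLOR_BGR2HSV)
L=[c for c in blobs(hsv,(0,0,150),(180,80,255),100)]
for c in L: rect("white",c,.135,p)
```

```text
[array([0.5402, 0.1788, 0.052 ]), array([0.583 , 0.1762, 0.052 ]), array([0.5385, 0.1567, 0.052 ]), array([0.582 , 0.1541, 0.052 ])]
label [0.5604 0.1582 0.135 ]
front [0.5488 0.1769 0.135 ] [0.575  0.1753 0.135 ]
[[0.5616 0.1757 0.1183]]
[[0.5615 0.1763 0.1297]]
[[0.5612 0.1715 0.1352]]
[[0.5599 0.1489 0.1351]]
white px [498. 363.] c (701, 91) size 20 39 ang 47.4 r 707
white px [253. 282.] c (560, 159) size 21 17 ang 86.4 r 582
white px [282.  99.] c (562, 234) size 74 75 ang 81.2 r 609
```

drive_tool([
  [[-0.01,-0.04,0],0],
  [[0,0,-0.1],0],
  [[0,0,-0.1],0],
  [[0,0,-0.07],0],
  [[0,0,0],0],
  [[0,0,0],0],
])

```text
time: 14.12
ee_pos: [0.5597, 0.1575, 0.0855]
tcp_rot: [-2.286, -2.155, 0.0]
ft_force: [-0.0, 0.2, -1.1]
grip_width: 0.0275
finger_force: 59.3
```

drive_tool([
  [[0,0,-0.06],0],
  [[0,0,-0.06],0],
  [[0,0,0],0],
  [[0,0,0],0],
])

```text
time: 14.62
ee_pos: [0.5603, 0.1573, 0.0783]
tcp_rot: [2.286, 2.154, 0.001]
ft_force: [4.4, -0.4, -3.5]
grip_width: 0.0274
finger_force: 59.2
```

drive_tool([
  [[0.01,0,-0.04],0],
  [[0,0,-0.04],0],
  [[0,0,-0.02],0],
  [[0,0,0],0],
])

```text
time: 15.12
ee_pos: [0.5604, 0.1575, 0.0728]
tcp_rot: [2.286, 2.155, -0.0]
ft_force: [0.6, -1.8, 5.3]
grip_width: 0.0274
finger_force: 60.5
```

Lateral force is gone and the relay is on the carrier. I push on slowly.

drive_tool([
  [[0,0,-0.03],0],
  [[0,0,-0.03],0],
  [[0,0,-0.03],0],
  [[0,0,-0.03],0],
  [[0,0,0],0],
], force=90)

```text
time: 15.75
ee_pos: [0.5605, 0.1575, 0.0656]
tcp_rot: [2.286, 2.155, -0.0]
ft_force: [0.9, -0.8, 4.9]
grip_width: 0.0272
finger_force: 90.9
```

drive_tool([
  [[0,0,-0.03],0],
  [[0,0,-0.03],0],
  [[0,0,0],0],
  [[0,0,0],0],
])

```text
time: 16.25
ee_pos: [0.5606, 0.1577, 0.0645]
tcp_rot: [2.285, 2.154, -0.001]
ft_force: [-9.1, -4.3, 31.4]
grip_width: 0.0267
finger_force: 94.2
```

There's a hard stop at 31 N and the height matches home. I ease off, release and retreat.

drive_tool([
  [[0,0,0.03],0],
  [[0,0,0],0],
])

```text
time: 16.5
ee_pos: [0.5605, 0.1576, 0.0647]
tcp_rot: [2.285, 2.154, -0.0]
ft_force: [-2.6, -2.3, 14.1]
grip_width: 0.0265
finger_force: 91.9
```

drive_tool([
  [[0,0,0],0],
  [[0,0,0],0],
  [[0,0,0],0],
  [[0,0,0.4],0],
  [[0,0,0.7],0],
  [[0,0,0.8],0],
  [[0,-0.7,0.8],0],
  [[0,-0.5,0],0],
], gripper=55)

```text
time: 17.5
ee_pos: [0.5621, 0.0857, 0.2281]
tcp_rot: [2.283, 2.152, 0.007]
ft_force: [0.4, -0.2, -0.8]
grip_width: 0.0549
finger_force: 0.0
```

Run:
```python
from soc import *
s=state(); print(s["ee_pos"],s["ft_force"])
b,d,p=shot("wrist"); t=shot("top"); pickle.dump((b,d,p,t),open("w5.pkl","wb"))
cv2.imwrite("pics/w5.png",np.hstack([cv2.resize(b,(400,300)),cv2.resize(t[0][100:300,150:417],(400,300))]))
hsv=cv2.cvtColor(b,cv2.COLOR_BGR2HSV)
pan(b,p)
for c in blobs(hsv,(0,0,150),(180,80,255),100): rect("white",c,.096,p)
B=max(blobs(hsv,(105,120,30),(130,255,255),100),key=cv2.contourArea); rect("blue",B,.096,p)
m=np.zeros(b.shape[:2],np.uint8); cv2.drawContours(m,[B],-1,255,-1); v,u=np.nonzero(m); P=deproj(p,np.c_[u,v],d); q=P[(P[:,2]>.085)]
top=q[q[:,2]>np.percentile(q[:,2],60)-.003]; print("top z",np.median(top,0),np.percentile(P[:,2],[5,50,95]))
A=np.c_[top[:,:2],np.ones(len(top))]; print("tilt",np.linalg.lstsq(A,top[:,2],rcond=None)[0][:2])
```

```text
[0.56213549 0.08572981 0.22813378] [ 0.41047096 -0.19172103 -0.83161968]
pan px [256. 104.] c (560, 144) size 264 149 ang 86.7 r 578
white px [483. 353.] c (868, -180) size 14 57 ang 34.0 r 887
white px [487. 296.] c (849, -78) size 26 94 ang 38.9 r 852
white px [506. 256.] c (861, -23) size 12 24 ang 61.3 r 861
white px [320. 257.] c (633, -6) size 11 55 ang 18.4 r 633
white px [187. 258.] c (480, 3) size 57 13 ang 67.6 r 480
white px [424. 247.] c (754, -6) size 92 92 ang 70.0 r 754
white px [247. 105.] c (561, 153) size 200 107 ang 86.7 r 581
white px [248. 130.] c (561, 149) size 207 118 ang 86.7 r 580
blue px [246. 113.] c (559, 156) size 38 29 ang 87.0 r 580
top z [0.55913268 0.15637663 0.09617714] [0.04957917 0.09604756 0.09741941]
tilt [0.11487099 0.13628387]
```

View pics/w5.png

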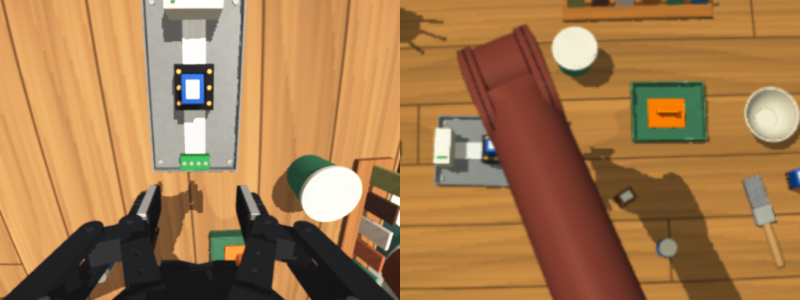

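The relay sits centred in the socket at (193,90), top at z = 0.096, which is the home height. The cover is still flat in the tray. One robust check of tilt remains.

Run:
```python
from soc import *
b,d,p,t=pickle.load(open("w5.pkl","rb"))
hsv=cv2.cvtColor(b,cv2.COLOR_BGR2HSV)
B=max(blobs(hsv,(105,120,30),(130,255,255),100),key=cv2.contourArea)
m=np.zeros(b.shape[:2],np.uint8); cv2.drawContours(m,[B],-1,255,-1); m=cv2.erode(m,np.ones((5,5))); v,u=np.nonzero(m)
P=deproj(p,np.c_[u,v],d); P=P[np.abs(P[:,2]-.096)<.004]
x=np.linalg.lstsq(np.c_[P[:,:2]-P[:,:2].mean(0),np.ones(len(P))],P[:,2],rcond=None)[0]; print(len(P),x,np.ptp(P[:,:2],0))
run(b,p,[0,0,0],(75,150),(205,290))
```

```text
937 [0.00412546 0.01132153 0.09621137] [0.02633146 0.03388398]
brass z.04 px [228.  91.] c (540, 179) size 8 8 ang 86.4 r 569
screws [[228.7, 131.8], [228.2, 111.7], [267.2, 131.7], [267.8, 91.0], [267.4, 111.6]]
[[0.5371, 0.1356, 0.052], [0.5384, 0.1576, 0.052], [0.5807, 0.133, 0.052], [0.5834, 0.1768, 0.052], [0.582, 0.1551, 0.052]] mean [0.5643 0.1516 0.052 ]
socket z.052 px [246. 113.] c (560, 156) size 63 55 ang 87.6 r 581Traceback (most recent call last):
  File "<stdin>", line 8, in <module>
  File "soc.py", line 15, in run
    print("blue bbox",cv2.boundingRect(max(B,key=cv2.contourArea)))
                                       ~~~^^^^^^^^^^^^^^^^^^^^^^^
ValueError: max() iterable argument is empty
```

Tilt is about 0.01 rad, and depth, centring and yaw are all within limits, so I hand in.

```bash
python3 -c "
from workcell import *
print(hand_in())"
```

```text
the job is handed in; nothing more can be done
None
```

The cover lies flat, grip bar up, in the green tray and the blue relay is fully home and upright (tilt about 0.01 rad); I handed in about 18 s into the 58 s allowed, but `hand_in()` gave no verdict.

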